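# Fold out the green trivet and put the sugar pot on it

## Task

Snap the folded lime-green trivet open so that it lies fully flat, then set the small white sugar pot with the wooden lid upright in the middle of it, over the hinge, and let go. Put the pot down rather than dropping it, and leave the blue trivet folded.

Things in the scene. Friction and masses are not known exactly. Their poses are not given: they have to be found in the camera images.
- green_trivet: Lime-green folding trivet, fixed to the counter. Two slatted leaves, each 130 mm along the hinge, 65 across, 8 thick. Origin: on the counter below the hinge's middle; x along the hinge (axis at z = 30 mm), z up. Lower leaf fixed on the -y side, top at z = 28; folded, the upper leaf lies on it (z 32-40); open, it lies on the +y side, top at 28 too: a flat 130 x 130 mm top centred on the origin.
- green_leaf (a joint): Angle of the green upper leaf, rad: 0 folded, 1.57 upright (dead centre), 3.14 open flat on its stop. A spring and its weight pull it shut below about 1.5 and snap it open beyond about 1.7. Moving it by its bead takes about 2 N, dying away towards dead centre.
- green_leaf_bead (a point): Centre of the green leaf's grip bead: a round bar 24 mm long, 14 mm thick, parallel to the hinge and 100 mm from its axis, on an 8 mm stem, 28 mm clear of the leaf's edge. Folded, it juts out beyond the trivet's -y edge 30 mm above the counter; it swings in a half circle to the same height on the +y side. Pinched on its two flat ends it turns between the fingers.
- sugar_pot_center (a point): White sugar pot with a wooden lid, loose, about 0.2 kg, round and 50 mm in diameter with straight sides from 4 to 50 mm above its foot (lid rim 53 mm wide at 50 to 55 mm), 71 mm high over its little knob. The point is on its axis, 35 mm above its underside; z is its axis.
- blue_trivet: A trivet of the same shape in blue, folded, same frame as the green one. It is to stay folded.
- blue_leaf (a joint): Angle of the blue upper leaf, rad: 0 folded.
Mind the look-alikes: they are no part of the job. What is shaped like the green_trivet but turquoise is not meant.

How it is judged:
By the outcome, as a careful person would: the job done as asked, in the order asked, and still so for the second after the job is handed in, with the robot touching nothing.
It also fails if it takes over 54 s, if anything falls off the work surface, if the arm or the gripper's body presses on something with over 40 N, if the wrist force passes 120 N, or if a joint passes its speed limit or range.

## Robot

A 6-joint arm with a two-finger parallel gripper is mounted at the origin on the work surface. World frame = base frame: x ahead of the robot, y to its left, z up, the work surface at z = 0. Lengths are in mm, angles in rad, forces in N, time in s.
With the tool pointing down it reaches from about 400 to 825 mm from the base axis. Payload 7 kg.
Tool frame: the origin (TCP) lies at the very end of the fingers, on their centre line; the grasp point (between the pads) lies 19 mm behind it; z points along the fingers, y is the direction in which the jaws open and shut (so a half turn about z gives the same grasp; the last joint's range is limited). The gripper opens to 88 mm and grips with 3 to 60 N. Pads are 19 mm wide; open, the fingers measure 130 mm over their backs; the gripper's body (78 mm by 193 mm) begins 47 mm behind the grasp point.
Start: joints at [1.615, 0.359, 0.012, 0, -1.224, -0.288], TCP at [162.95, 655.013, 226.561] pointing down, gripper open.
Joint ranges: [-3.07, 3.07], [-1.43, 2.12], [-1.02, 1.25], [-3.03, 1.67], [-3.05, -0], [-3.03, 3.03]. Speed limits (rad/s): [2.39, 2.39, 3.01, 3.14, 3.14, 3.14].

## Interface

Orientations are given as a unit quaternion [x, y, z, w].
In Python, from plant import bot gives the robot as it stands. Calls block until the motion is done:
- bot.move_ptp(position, orientation): joint-space move of the TCP to a pose.
- bot.line_to(position, velocity=150, ori=None): straight line of the TCP; ori=None keeps the orientation; velocity is the mean speed in mm/s.
- bot.move_joints(angles): joint-space move.
- bot.move_gripper(opening, force=None): finger opening in mm; force is the grip in N (None keeps the last); returns when the fingers have stopped.
- bot.pause(seconds).
- bot.solve_ik(position, orientation): joint angles nearest the present ones, or None.
- bot.read_state(): the state.
- bot.camera(name): name is "side" or "top" or "wrist"; returns the picture (480x640x3 uint8, red, green, blue); there is no depth.
- bot.get_calibration(name): a dict with "fx", "fy", "cx", "cy" (pixels), "distortion" ([k1, k2, p1, p2, k3] as OpenCV has them; the pictures are not rectified), "view" (4x4, takes a point from world to camera coordinates); the wrist camera has in their place "T_tool_cam" (4x4, takes a point from camera to tool coordinates, whose origin is the TCP and whose axes are the flange's). Camera axes: x right, y up, looking along -z (the intrinsics and any distortion apply to the point x, -y, -z); pixel columns grow to the right and rows downward; lengths in mm; the calibration is good to about 2 mm. A picture is of the moment at which its call begins: read the wrist's pose just before it. get_calibration takes no time and is no camera call.
A pose or a line that the arm cannot do raises bot.Unreachable and nothing moves.
- bot.close_job(): hands the job in, once; it reports no verdict.
The state is a dict: "t": time; "joint_pos": joint angles; "qvel": joint speeds; "tau": joint torques, N m; "tcp_pos": TCP position; "eef_rot": TCP orientation; "contact_force": force on the tool from outside, world axes, zero at the start; "moment": the same for the moment, N m; "width": finger opening in mm.
Only numpy, scipy, OpenCV 4.12 (cv2) and the standard library are available. Lean on these libraries where they do the work, as an engineer would, in place of code of your own. Each camera call takes 0.05 s, during which the arm holds its last target.

## Working session

There is one attempt and no reset: what is moved stays moved. The work goes in short steps, each a Python script; the robot and the scene stay as the last script left them, time stands still between calls to the robot, and variables do not carry over. Pictures are saved under pics/ and viewed, and the job is handed in when it is done.

```bash
ls; mkdir -p pics; python3 - <<'E'
from plant import bot
import cv2
for n in ("side","top","wrist"):
    im=bot.camera(n); cv2.imwrite(f"pics/{n}0.png",im[:,:,::-1])
    c=bot.get_calibration(n); print(n,c)
s=bot.read_state(); print(s["t"],s["tcp_pos"],s["eef_rot"],s["width"])
E
```

```text
pics
side {'fx': 598.7820782258199, 'fy': 598.7820782258199, 'cx': 333.9438637453311, 'cy': 246.60526463120073, 'distortion': array([-0.10487561,  0.        ,  0.        ,  0.        ,  0.        ]), 'view': array([[ 7.71572720e-01, -6.35863061e-01, -1.88070652e-02,
        -3.80444879e+02],
       [ 3.63688760e-01,  4.16667461e-01,  8.33137871e-01,
        -2.02205489e+02],
       [-5.21925305e-01, -6.49666371e-01,  5.52745495e-01,
        -8.88270619e+02],
       [ 0.00000000e+00,  0.00000000e+00,  0.00000000e+00,
         1.00000000e+00]])}
top {'fx': 539.2911810951059, 'fy': 539.2911810951059, 'cx': 320.06342631929977, 'cy': 231.7425265312662, 'distortion': array([-0.01754658,  0.        ,  0.        ,  0.        ,  0.        ]), 'view': array([[ 8.50482539e-02, -9.96362214e-01,  5.39745764e-03,
        -5.83978494e+01],
       [ 9.73103179e-01,  8.42244460e-02,  2.14421186e-01,
        -4.62661956e+02],
       [-2.14095765e-01, -1.29838643e-02,  9.76726381e-01,
        -8.37638527e+02],
       [ 0.00000000e+00,  0.00000000e+00,  0.00000000e+00,
         1.00000000e+00]])}
wrist {'fx': 380.2659620864737, 'fy': 380.2659620864737, 'cx': 314.9549527312336, 'cy': 240.39030158500555, 'distortion': array([-0.04170276,  0.        ,  0.        ,  0.        ,  0.        ]), 'T_tool_cam': array([[ 7.77635128e-04,  9.61668547e-01,  2.74213423e-01,
         7.33896970e+01],
       [ 9.99999342e-01, -9.79226706e-04,  5.98281824e-04,
         7.06784294e-01],
       [ 8.43865920e-04,  2.74212778e-01, -9.61668675e-01,
        -1.56796929e+02],
       [ 0.00000000e+00,  0.00000000e+00,  0.00000000e+00,
         1.00000000e+00]])}
0.15 [162.86123023 654.6707682  225.83287521] [ 9.92574503e-01 -1.21636492e-01 -1.11478428e-05  6.47540152e-04] 87.64498047379092
```

View pics/top0.png

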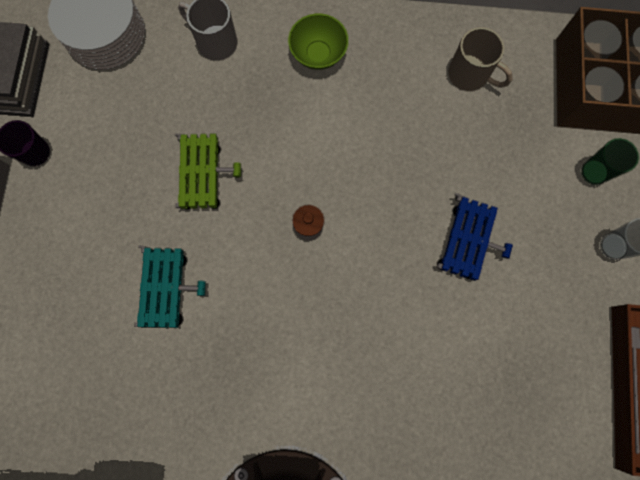

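View pics/side0.png

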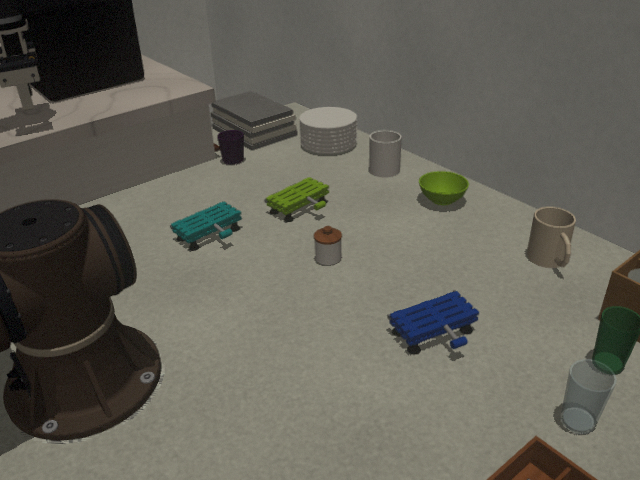

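View pics/wrist0.png

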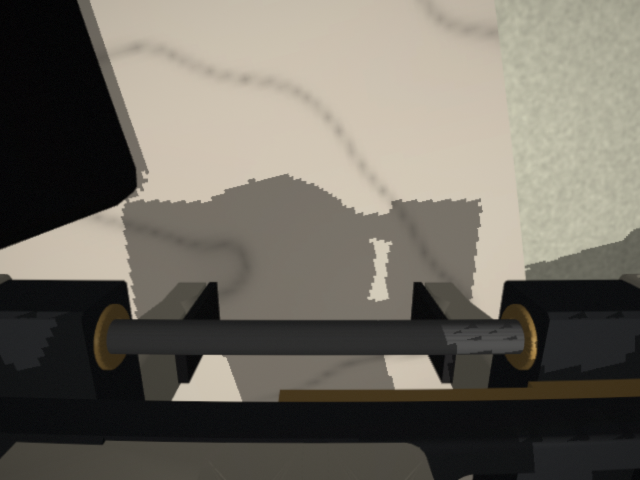

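The top view shows the lime trivet at (198,172) with its bead at (237,170), the pot lid at (308,222), the turquoise look-alike at (161,288) and the blue trivet at (470,240). Both trivet beads I care about point towards world -y. The bowl at (318,42) is also lime, but it isn't part of the job.

```bash
cat > h.py <<'E'
import numpy as np, cv2
from plant import bot
from scipy.spatial.transform import Rotation as R
def ray(cam,px,T=None):
    c=bot.get_calibration(cam); K=np.array([[c['fx'],0,c['cx']],[0,c['fy'],c['cy']],[0,0,1]])
    u=cv2.undistortPoints(np.array(px,float).reshape(-1,1,2),K,np.array(c['distortion'])).reshape(-1,2)
    d=np.c_[u[:,0],-u[:,1],-np.ones(len(u))]
    M=np.linalg.inv(c['view']) if T is None else T@c['T_tool_cam']
    return M[:3,3],d@M[:3,:3].T
def onz(cam,px,z,T=None):
    o,d=ray(cam,px,T); return o+d*((z-o[2])/d[:,2])[:,None]
def toolT():
    s=bot.read_state();T=np.eye(4);T[:3,:3]=R.from_quat(s['eef_rot']).as_matrix();T[:3,3]=s['tcp_pos'];return T
def two(p1,p2,c1='top',c2='side'):
    o1,d1=ray(c1,[p1]);o2,d2=ray(c2,[p2]);d1=d1[0]/np.linalg.norm(d1);d2=d2[0]/np.linalg.norm(d2)
    t=np.linalg.lstsq(np.c_[d1,-d2],o2-o1,rcond=None)[0]
    a=o1+t[0]*d1;b=o2+t[1]*d2
    return (a+b)/2,np.linalg.norm(a-b)
def comps(im,lo,hi,amin=30):
    hsv=cv2.cvtColor(im,cv2.COLOR_RGB2HSV);m=cv2.inRange(hsv,lo,hi)
    n,l,st,ce=cv2.connectedComponentsWithStats(m)
    return m,[( (l==i).astype(np.uint8),st[i],ce[i]) for i in range(1,n) if st[i,4]>=amin]
def quat(yawy):
    "tool down, tool y (jaw) axis along direction angle yawy"
    y=np.array([np.cos(yawy),np.sin(yawy),0]);z=np.array([0,0,-1.]);x=np.cross(y,z)
    return R.from_matrix(np.c_[x,y,z]).as_quat()
E
python3 - <<'E'
from h import *
for n in("top","side"):
    im=cv2.imread(f"pics/{n}0.png")[:,:,::-1].copy()
    for name,lo,hi in(("green",(30,120,40),(45,255,255)),("blue",(108,140,40),(125,255,255)),("lid",(2,120,40),(14,255,255))):
        m,cs=comps(im,lo,hi)
        for k,st,ce in cs: print(n,name,st,ce.round(1))
E
```

```text
top green [ 288   13   60   55 2584] [317.8  40.5]
top green [ 178  134   40   75 2593] [197.6 170.9]
top green [233 163   8  14  97] [236.8 169.5]
top blue [ 442  198   55   82 2359] [469.1 238.2]
top blue [502 244  10  14  83] [507.1 250.3]
top lid [ 580    7   60  101 1060] [607.3  59.3]
top lid [293 205  31  31 750] [307.8 220.3]
top lid [627 305  13 171 850] [632.6 382.7]
top lid [637 349   3  90 177] [638.4 383.8]
side green [ 419  172   50   33 1229] [443.1 186.6]
side green [ 267  177   62   38 1215] [296.7 195.3]
side green [314 200  12  10  71] [319.4 204.6]
side blue [ 391  292   87   53 2144] [433.8 315.6]
side blue [451 337  16  11 101] [459.  341.6]
side lid [314 226  27  18 327] [327.4 235.4]
side lid [ 487  436  110   44 2112] [539.1 465.4]
```

```bash
python3 - <<'E'
from h import *
im=cv2.imread("pics/top0.png")[:,:,::-1].copy()
m,cs=comps(im,(30,120,40),(45,255,255))
k=[c for c in cs if c[1][0]==178][0]
cnt=np.vstack(cv2.findContours(k[0],cv2.RETR_EXTERNAL,cv2.CHAIN_APPROX_NONE)[0]).reshape(-1,2)
P=onz("top",cnt,40)[:,:2]
r=cv2.minAreaRect(P.astype(np.float32));print("leaf",r)
print("box",cv2.boxPoints(r).round(1).tolist())
print("bead",onz("top",[(236.8,169.5)],33), two((236.8,169.5),(319.4,204.6)))
kb=[c for c in cs if c[1][0]==233][0]
c2=np.vstack(cv2.findContours(kb[0],cv2.RETR_EXTERNAL,cv2.CHAIN_APPROX_NONE)[0]).reshape(-1,2)
print("beadrect",cv2.minAreaRect(onz("top",c2,33)[:,:2].astype(np.float32)))
print("lid",onz("top",[(307.8,220.3)],55), two((307.8,220.3),(327.4,235.4)))
print("bluebead",onz("top",[(507.1,250.3)],33),"turq bead",onz("top",[(202,289)],33))
big=cv2.resize(im[100:280,140:360],None,fx=3.6,fy=3.3,interpolation=cv2.INTER_CUBIC)
cv2.imwrite("pics/topz.png",big[:,:,::-1])
E
```

```text
leaf ((557.5253295898438, 198.61387634277344), (132.647216796875, 65.30860900878906), 6.3229756355285645)
box [[488.0, 223.8000030517578], [495.20001220703125, 158.89999389648438], [627.0, 173.5], [619.7999877929688, 238.39999389648438]]
bead [[566.78374641 133.91872267  33.        ]] (array([565.73624646, 133.97847235,  34.37718197]), np.float64(1.3211428830654173))
beadrect ((566.77294921875, 134.43109130859375), (23.817960739135742, 12.041138648986816), 6.732065200805664)
lid [[482.40724141   3.11433113  55.        ]] (array([481.88196795,   3.27775056,  55.77849893]), np.float64(0.7670755970548058))
bluebead [[ 465.07560365 -332.91141401   33.        ]] turq bead [[357.21154093 166.50615307  33.        ]]
```

View pics/topz.png

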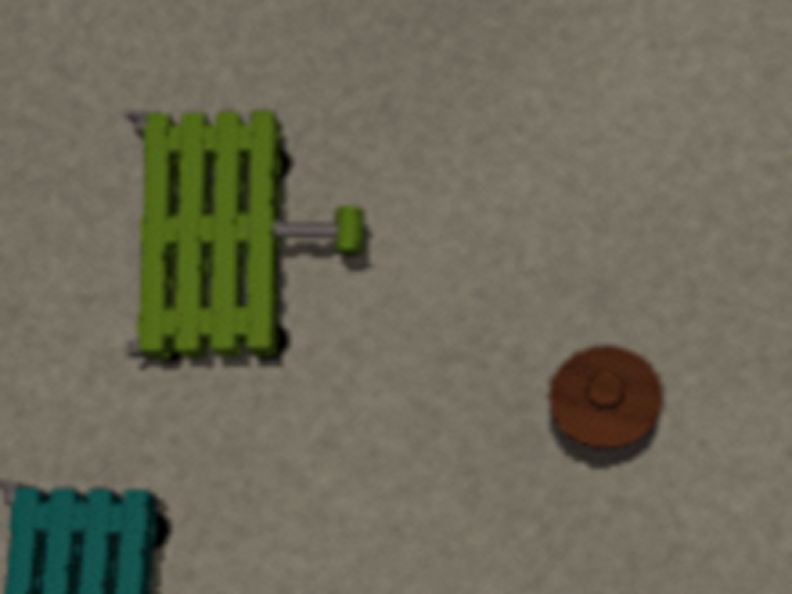

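```bash
cat >> h.py <<'E'
yaw=np.radians(6.4)
def best(pos):
    c=[]
    for a in(yaw,yaw+np.pi):
        j=bot.solve_ik(pos,quat(a)); c.append((a,None if j is None else np.round(j,2)))
    return c
E
python3 - <<'E'
from h import *
for p in([566,133,160],[566,133,11],[543,331,11],[554,231,111],[482,3,10],[482,3,150]): 
    for a,j in best(p): print(p,round(a,2),j)
bot.line_to([210,470,300],velocity=250)
print(bot.read_state()['t'])
E
```

```text
[566, 133, 160] 0.11 [ 0.57  0.26 -0.29  0.   -1.02  2.69]
[566, 133, 160] 3.25 [ 0.57  0.26 -0.29  0.   -1.02 -0.46]
[566, 133, 11] 0.11 [ 0.57  0.43 -0.44  0.   -0.7   2.69]
[566, 133, 11] 3.25 [ 0.57  0.43 -0.44  0.   -0.7  -0.46]
[543, 331, 11] 0.11 [ 0.85  0.5  -0.32  0.   -0.76  2.4 ]
[543, 331, 11] 3.25 [ 0.85  0.5  -0.32  0.   -0.76 -0.74]
[554, 231, 111] 0.11 [ 0.72  0.33 -0.31  0.   -0.93  2.53]
[554, 231, 111] 3.25 [ 0.72  0.33 -0.31  0.   -0.93 -0.61]
[482, 3, 10] 0.11 [ 0.42  0.31 -0.67  0.   -0.59  2.84]
[482, 3, 10] 3.25 [ 0.42  0.31 -0.67  0.   -0.59 -0.3 ]
[482, 3, 150] 0.11 [ 0.42  0.11 -0.51  0.   -0.95  2.84]
[482, 3, 150] 3.25 [ 0.42  0.11 -0.51  0.   -0.95 -0.3 ]
1.1167
```

```bash
python3 - <<'E'
from h import *
bot.move_ptp([566,133,140],quat(yaw+np.pi))
T=toolT(); im=bot.camera("wrist"); cv2.imwrite("pics/w1.png",im[:,:,::-1]); np.save("T1.npy",T)
s=bot.read_state();print(s['t'],s['tcp_pos'],s['contact_force'])
m,cs=comps(im,(30,120,40),(45,255,255),100)
for k,st,ce in cs: print(st,ce.round(1),onz("wrist",[ce],33,T))
E
```

```text
3.0333 [566.032725   134.06740527 140.4679643 ] [ 0.00708507 -0.06014325  0.70435842]
[   0    0   32   97 2495] [13.3 43.3] [[776.02501958  24.63011291  33.        ]]
[299 232  32  18 564] [314.4 240.3] [[565.67067881 135.08173651  33.        ]]
[ 228  280  173   41 6472] [314.2 300.5] [[560.49182394 182.19553539  33.        ]]
[ 232  355  166    9 1348] [314.6 358.6] [[554.44590868 232.37943782  33.        ]]
```

View pics/w1.png

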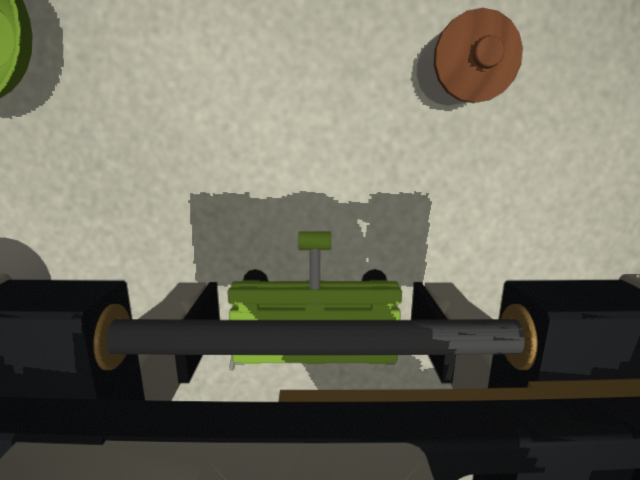

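The wrist view shows the bead at (314,240), centred between the open fingers with its axis parallel to the jaw axis. It measures (565.7,135), which matches the top view within 1 mm. Next I grasp it.

```bash
cat >> h.py <<'E'
O=np.array([554.7,233.2,30.]); yd=np.array([-np.sin(yaw),np.cos(yaw),0])
def bead(th,r=100): return O+r*(-np.cos(th)*yd+np.sin(th)*np.array([0,0,1.]))
E
python3 - <<'E'
from h import *
bot.move_gripper(56)
b=bead(0); print(b)
bot.line_to(b+[0,0,-19],velocity=130)
print(bot.read_state()['contact_force'])
bot.move_gripper(10,force=20)
s=bot.read_state();print(s['t'],s['tcp_pos'],s['contact_force'],s['width'])
im=bot.camera("side");cv2.imwrite("pics/s2.png",cv2.resize(im[120:290,200:430],None,fx=3.4,fy=3.4)[:,:,::-1])
E
```

```text
[565.84689322 133.82320808  30.        ]
[ 0.25123564  0.0183864  -0.486271  ]
5.55 [566.66624984 133.98393679  11.20754411] [ 3.9794011  -1.89271212 -1.25263585] 23.79019093774565
```

View pics/s2.png

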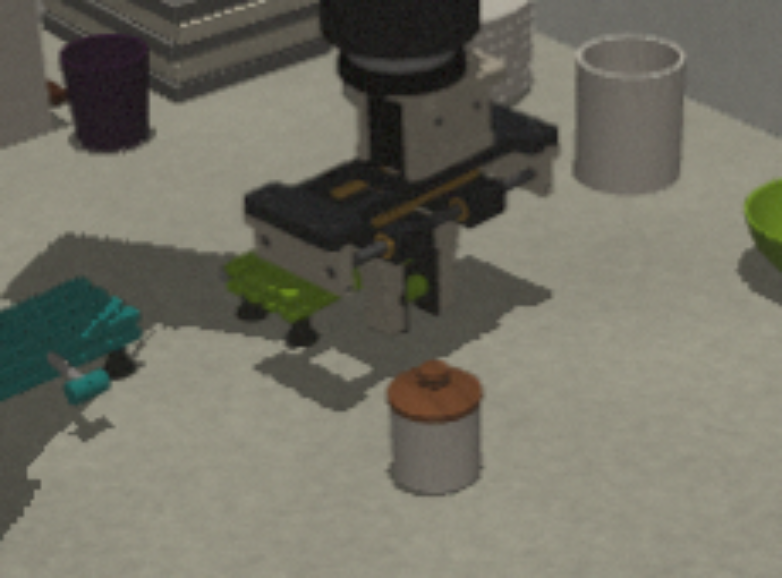

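The fingers closed to 23.8 mm, so the bead is held; in the zoomed side view it sits at (413,287). Next I swing it over.

```bash
sed -i 's/O=np.array(\[554.7/O=np.array([555.2/' h.py; python3 - <<'E'
from h import *
for d in (15,30,45,60,75,90):
    bot.line_to(bead(np.radians(d))+[0,0,-19],velocity=60)
    s=bot.read_state();print(d,round(s['t'],2),s['tcp_pos'].round(1),s['contact_force'].round(1),round(s['width'],1))
    if np.linalg.norm(s['contact_force'])>25: break
im=bot.camera("side");cv2.imwrite("pics/s3.png",cv2.resize(im[100:270,200:430],None,fx=3.4,fy=3.4)[:,:,::-1])
E
```

```text
15 6.18 [566.2 137.5  36.8] [ 4.6  1.9 -2.8] 24.2
30 6.77 [565.  147.2  60.7] [ 4.7  2.6 -4.1] 23.6
45 7.35 [563.2 162.6  81.3] [ 4.8 -1.1 -3.3] 23.8
60 7.93 [560.7 182.9  97.4] [ 4.5 -2.2 -0.4] 23.6
75 8.52 [558.  207.  107.7] [ 0.8 -3.5  5.5] 23.8
90 9.1 [555.  233.2 111.3] [-0.8 -1.7  7. ] 23.4
```

View pics/s3.png

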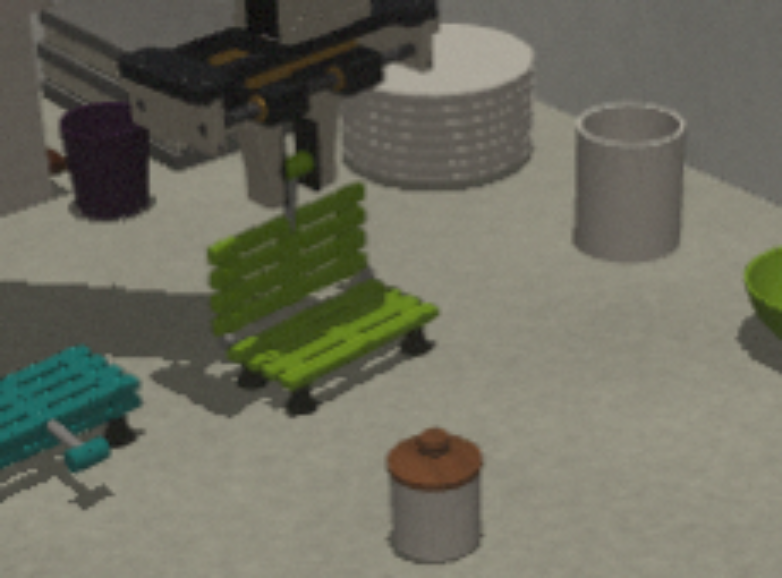

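The leaf is upright with the bead still pinched, at (300,162) in the zoomed view. Before finishing the swing I'll check clearance to the plates and the purple cup.

```bash
python3 - <<'E'
from h import *
for p in((133,15),(128,40),(145,40),(130,62),(100,68),(90,45),(48,150),(47,160),(35,125),(182,10),(195,50)): print(p,[onz("top",[p],z)[0,:2].round(0).tolist() for z in(0,80)])
print(bead(np.pi))
E
```

```text
(133, 15) [[870.0, 376.0], [818.0, 340.0]]
(128, 40) [[816.0, 376.0], [769.0, 341.0]]
(145, 40) [[819.0, 344.0], [772.0, 312.0]]
(130, 62) [[771.0, 365.0], [728.0, 331.0]]
(100, 68) [[754.0, 419.0], [712.0, 380.0]]
(90, 45) [[800.0, 446.0], [754.0, 405.0]]
(48, 150) [[585.0, 485.0], [558.0, 440.0]]
(47, 160) [[566.0, 483.0], [541.0, 438.0]]
(35, 125) [[631.0, 518.0], [600.0, 470.0]]
(182, 10) [[889.0, 283.0], [835.0, 256.0]]
(195, 50) [[806.0, 247.0], [760.0, 223.0]]
[544.05310678 332.57679192  30.        ]
```

Everything is clear: the gripper stays below x = 641 and y = 372, the plates start at x > 700, and the cup at y > 438.

```bash
python3 - <<'E'
from h import *
for d in (105,120,135,150,165,180):
    bot.line_to(bead(np.radians(d))+[0,0,-19],velocity=60)
    s=bot.read_state();print(d,round(s['t'],2),s['tcp_pos'].round(1),s['contact_force'].round(1),round(s['width'],1))
    if np.linalg.norm(s['contact_force'])>25: break
im=bot.camera("side");cv2.imwrite("pics/s4.png",cv2.resize(im[100:270,200:430],None,fx=3.4,fy=3.4)[:,:,::-1])
E
```

```text
105 9.73 [552.  259.7 107.8] [-0.2  0.7  7. ] 23.9
120 10.32 [549.4 283.7  97.7] [-3.   4.4  5.2] 23.9
135 10.9 [547.1 304.3  81.6] [-2.4  5.   3.8] 23.5
150 11.48 [545.4 319.9  60.6] [-0.9  4.5  2. ] 23.8
165 12.07 [544.3 329.5  36.3] [-0.   5.4  1.3] 23.8
180 12.65 [544.  332.6  10.7] [ 0.9  5.1 -1.3] 23.9
```

View pics/s4.png

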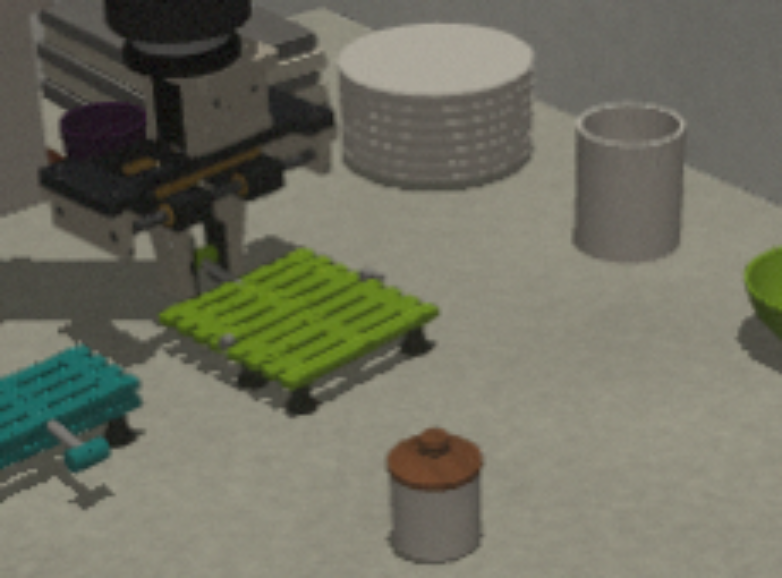

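The leaf lies flat. I release it, rise, and view the trivet and the pot from above.

```bash
python3 - <<'E'
from h import *
bot.move_gripper(60)
b=bead(np.pi)
bot.line_to(b+[0,0,150],velocity=250)
bot.move_gripper(88)
bot.move_ptp([482,3+25,150],quat(yaw+np.pi))
T=toolT(); im=bot.camera("wrist"); cv2.imwrite("pics/w5.png",im[:,:,::-1])
t=bot.camera("top");cv2.imwrite("pics/t5.png",t[:,:,::-1])
s=bot.read_state();print(s['t'],s['tcp_pos'],s['contact_force'])
m,cs=comps(t,(30,120,40),(45,255,255))
for k,st,ce in cs:
    c=np.vstack(cv2.findContours(k,cv2.RETR_EXTERNAL,cv2.CHAIN_APPROX_NONE)[0]).reshape(-1,2)
    print(st,cv2.minAreaRect(onz("top",c,28)[:,:2].astype(np.float32)))
for k,st,ce in comps(im,(2,120,40),(14,255,255),300)[1]: print(st,ce,onz("wrist",[ce],55,T))
for k,st,ce in comps(t,(2,120,40),(14,255,255),300)[1]: print(st,ce,onz("top",[ce],55))
E
```

```text
16.325 [482.79821071  29.11716491 150.09097448] [-0.68772528  0.139246   -0.81263763]
[327  15  21  52 702] ((833.0142822265625, -19.688251495361328), (104.56615447998047, 35.41708755493164), 6.743134498596191)
[ 180  157   38   52 1445] ((538.6826171875, 197.8966064453125), (91.78890228271484, 64.05380249023438), 7.267943382263184)
[141 172  38  38 971] ((519.3831176757812, 262.8795166015625), (65.6389389038086, 62.103118896484375), 5.964513778686523)
[ 282  170   76   76 4469] [319.61893041 207.67061983] [[482.05515332   3.40952432  55.        ]]
[ 579    7   61  108 1418] [607.48377997  61.72708039] [[ 817.40853949 -501.48854303   55.        ]]
[627 305  13 171 959] [632.28675704 382.13451512] [[ 267.77213665 -523.91524919   55.        ]]
```

View pics/w5.png

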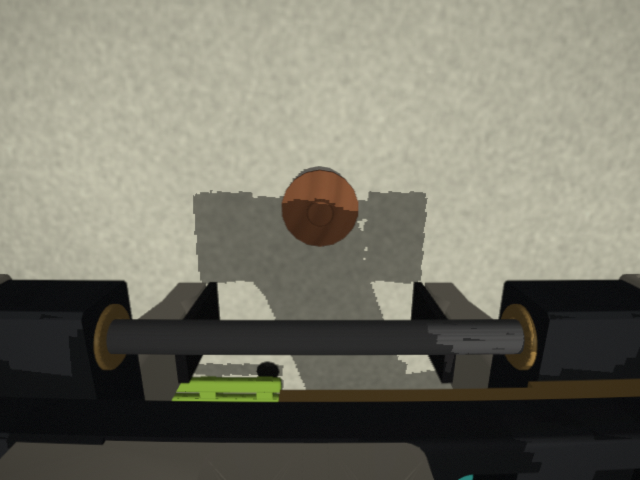

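View pics/t5.png

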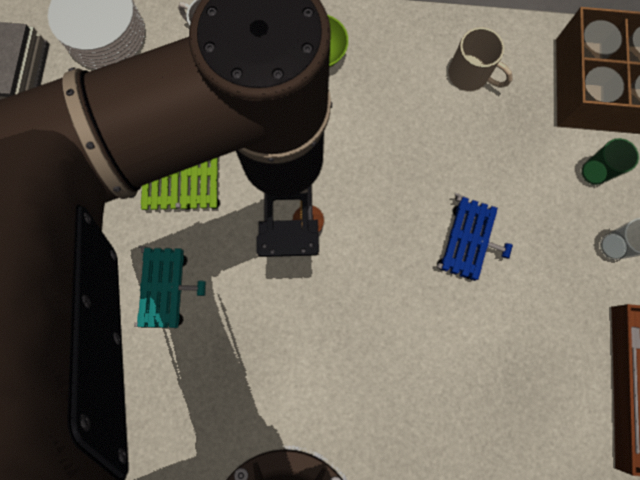

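```bash
python3 - <<'E'
from h import *
bot.line_to([482.2,3.4,150],velocity=100)
bot.line_to([482.2,3.4,10],velocity=120)
print(bot.read_state()['contact_force'])
bot.move_gripper(40,force=20)
s=bot.read_state();print(s['t'],s['tcp_pos'],s['contact_force'],s['width'])
im=bot.camera("side");cv2.imwrite("pics/s6.png",cv2.resize(im[130:300,220:450],None,fx=3.4,fy=3.4)[:,:,::-1])
E
```

```text
[ 0.34014201 -0.21478988 -0.16664729]
18.725 [482.41569569   3.44911175  10.07660462] [ 0.93824239 -0.96699556  1.35559968] 51.41515518873691
```

View pics/s6.png

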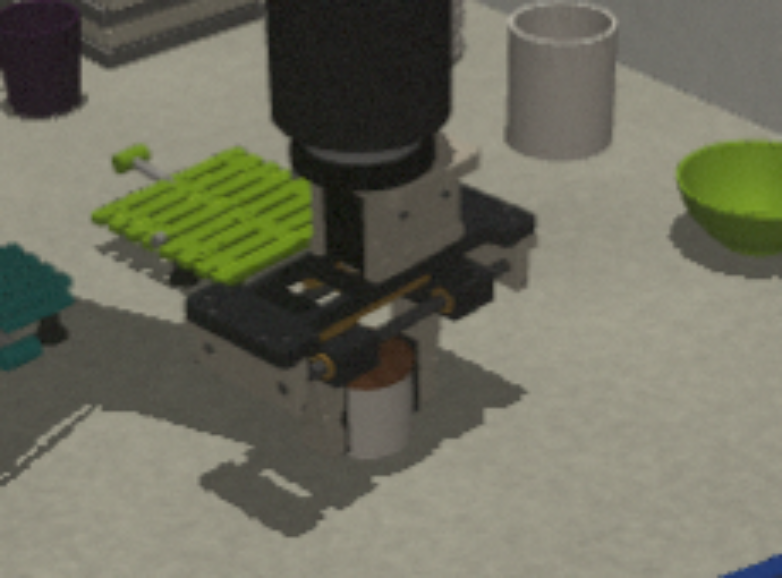

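```bash
python3 - <<'E'
from h import *
bot.line_to([482.2,3.4,50],velocity=80)
s=bot.read_state();print(s['t'],s['tcp_pos'],s['contact_force'],s['width'],s['moment'])
im=bot.camera("side");cv2.imwrite("pics/s7.png",cv2.resize(im[130:300,220:450],None,fx=3.4,fy=3.4)[:,:,::-1])
im=bot.camera("wrist");cv2.imwrite("pics/w7.png",im[:,:,::-1])
E
```

```text
19.425 [481.84836633   3.31940178  49.78896045] [-0.32176965  0.15317184 -2.06052714] 51.422344120276655 [ 0.12222025 -0.00873986  0.00787354]
```

View pics/s7.png

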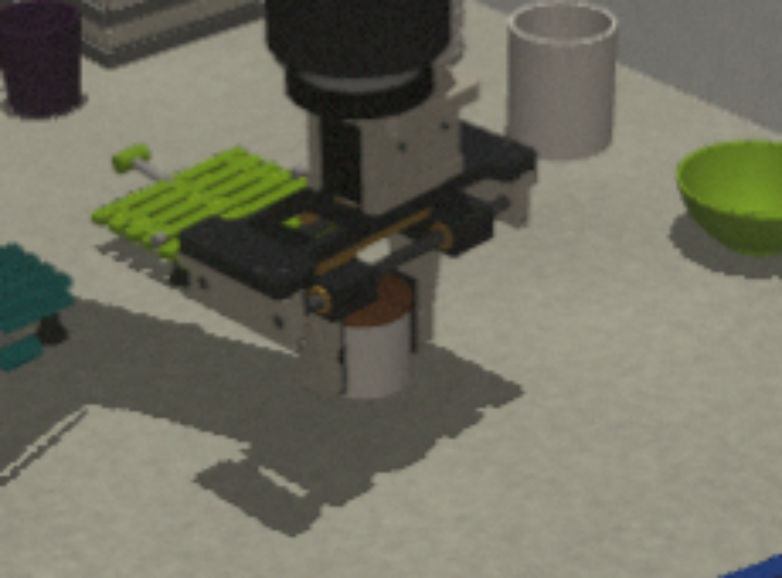

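View pics/w7.png

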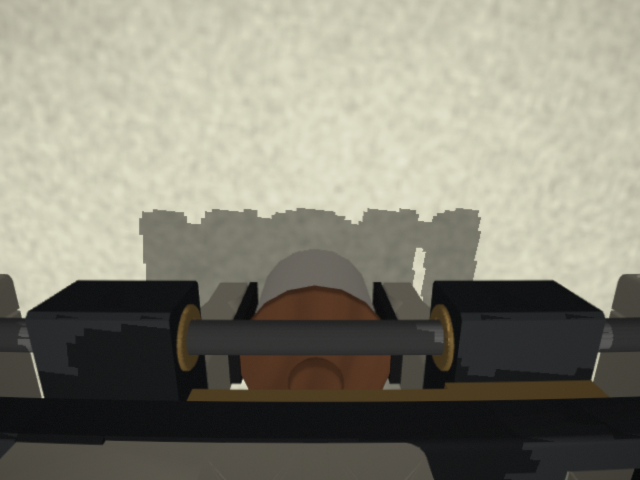

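The pot is lifted upright: z force is −2.06 N (0.2 kg) and the width is steady. Now I carry it over and lower it.

```bash
python3 - <<'E'
from h import *
C=[554.6,232.2]
bot.line_to([482.2,3.4,110],velocity=120)
bot.line_to(C+[110],velocity=130)
bot.pause(0.3)
f0=bot.read_state()['contact_force'];print(f0)
bot.line_to(C+[45],velocity=80)
z=45
im=bot.camera("side");cv2.imwrite("pics/s8.png",cv2.resize(im[100:270,200:430],None,fx=3.4,fy=3.4)[:,:,::-1])
while z>34.5:
    z-=0.75; bot.line_to(C+[z],velocity=15)
    s=bot.read_state();print(round(s['t'],2),s['tcp_pos'].round(2),s['contact_force'].round(2))
    if s['contact_force'][2]-f0[2]>2.5: break
im=bot.camera("side");cv2.imwrite("pics/s9.png",cv2.resize(im[100:270,200:430],None,fx=3.4,fy=3.4)[:,:,::-1])
E
```

```text
[ 0.18365525  0.64890736 -1.37558051]
23.74 [554.69 232.26  44.59] [-0.66 -0.21 -1.08]
23.99 [554.59 232.17  43.52] [ 0.07 -1.31 -1.54]
24.24 [554.52 232.17  42.66] [ 0.48 -0.24 -1.97]
24.49 [554.56 232.19  41.92] [ 0.24  0.74 -2.19]
24.74 [554.56 232.19  41.19] [ 0.84 -0.49 -0.99]
24.99 [554.55 232.17  40.43] [ 0.79  0.14 -0.95]
25.24 [554.55 232.14  39.68] [ 0.39  0.44 -1.57]
25.49 [554.57 232.18  38.96] [-0.03  0.54 -0.92]
25.74 [554.59 232.21  38.22] [ 0.1   0.64 -1.32]
25.99 [554.75 232.26  38.02] [-1.15 -1.5   4.57]
```

View pics/s9.png

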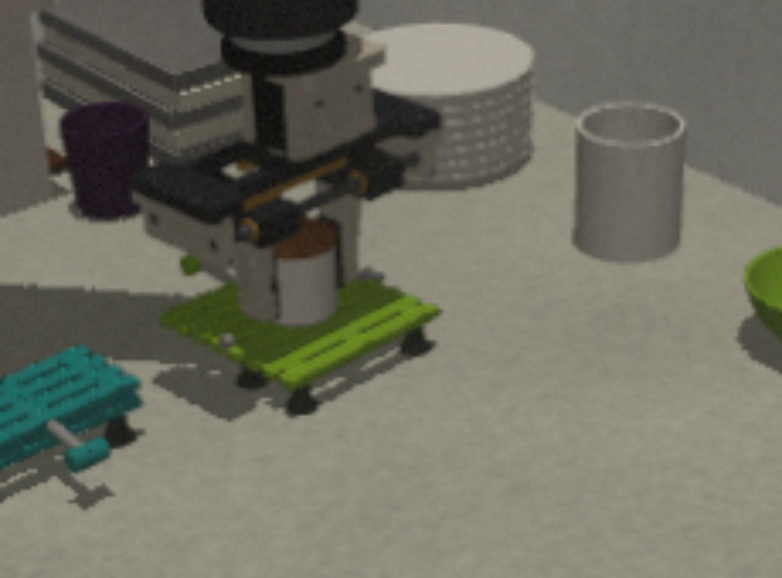

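Contact came at TCP z = 38.0, exactly the trivet-top height. I release, retreat clear of the view, and check.

```bash
python3 - <<'E'
from h import *
bot.move_gripper(84)
bot.line_to([554.6,232.2,190],velocity=130)
bot.move_ptp([520,-120,250],quat(yaw+np.pi))
s=bot.read_state();print(s['t'],s['tcp_pos'].round(1),s['contact_force'].round(1))
t=bot.camera("top");cv2.imwrite("pics/t10.png",t[:,:,::-1])
im=bot.camera("side");cv2.imwrite("pics/s10.png",cv2.resize(im[100:270,200:430],None,fx=3.4,fy=3.4)[:,:,::-1])
E
```

```text
29.475 [ 520.3 -119.3  249.7] [-1.   0.5  0.2]
```

View pics/t10.png

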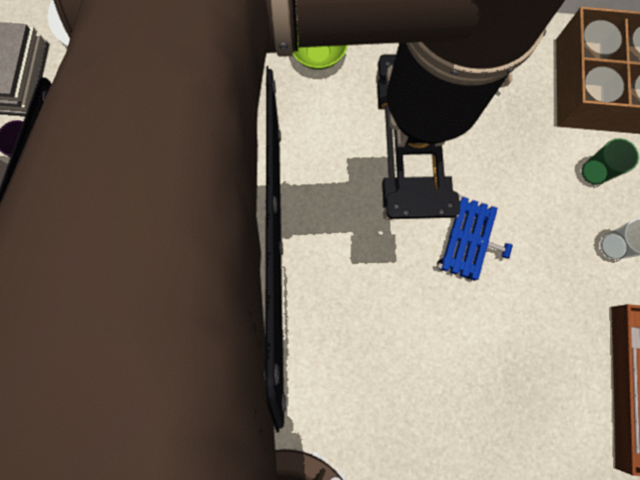

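View pics/s10.png

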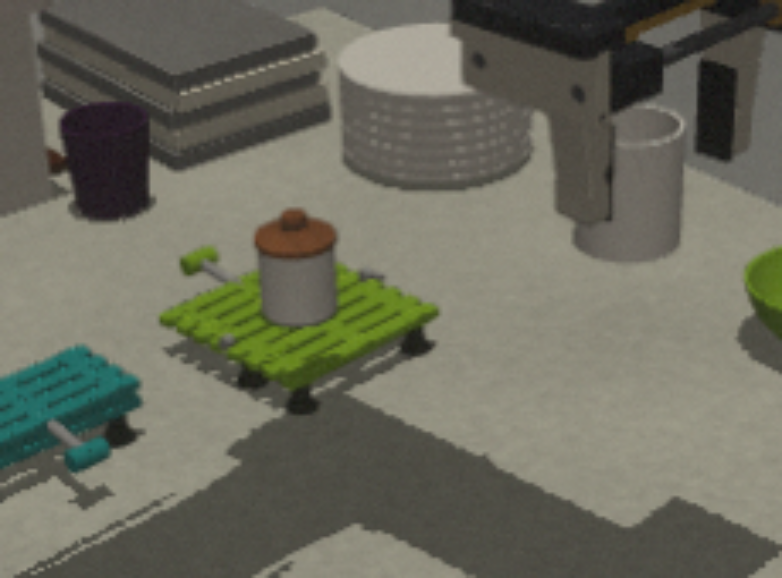

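The side view shows the pot upright on the flat trivet, straddling the hinge. The arm blocks the top view, so I swing it aside to measure the centring.

```bash
python3 - <<'E'
from h import *
s=bot.read_state();bot.line_to([520,-120,330],velocity=150)
q=np.array(bot.read_state()['joint_pos'],float);print(q.round(2))
q[0]-=0.8; bot.move_joints(q)
s=bot.read_state();print(s['t'],s['tcp_pos'].round(1))
t=bot.camera("top");cv2.imwrite("pics/t11.png",t[:,:,::-1])
m,cs=comps(t,(30,120,40),(45,255,255))
pts=[]
for k,st,ce in cs:
    c=np.vstack(cv2.findContours(k,cv2.RETR_EXTERNAL,cv2.CHAIN_APPROX_NONE)[0]).reshape(-1,2); print(st,ce)
    if st[1]>100 and st[4]>200: pts.append(c)
r=cv2.minAreaRect(onz("top",np.vstack(pts),28)[:,:2].astype(np.float32));print(r)
for k,st,ce in comps(t,(2,120,40),(14,255,255),300)[1]: print(st,ce,onz("top",[ce],83))
E
```

```text
[ 0.14  0.07 -0.13 -0.   -1.37 -0.03]
31.7917 [ 277.  -455.6  328.8]
[ 288   14   60   55 2587] [317.79319675  40.55276382]
[ 141  137   77   73 3636] [180.41776678 174.63613861]
[117 166   8  14  97] [120.59793814 172.6185567 ]
((554.969970703125, 233.41049194335938), (129.70620727539062, 130.58358764648438), 6.503652572631836)
[ 580    7   60  101 1099] [607.66515014  59.67515924] [[ 803.79123606 -486.64211606   83.        ]]
[157 147  32  30 740] [172.45810811 161.62162162] [[554.73090684 230.86001149  83.        ]]
[627 305  13 101 525] [631.79428571 342.65714286] [[ 326.76971959 -509.1497081    83.        ]]
```

View pics/t11.png

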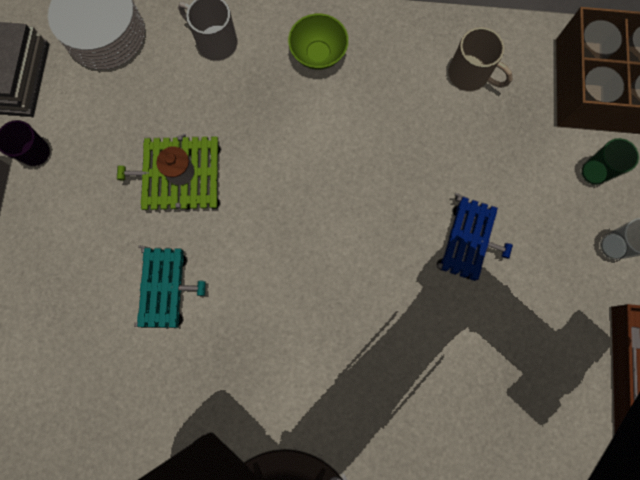

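The measured trivet top is 129.7 × 130.6 mm, so it is fully flat. Its centre is (555.0, 233.4) and the pot is at (554.7, 230.9), about 2.5 mm off, which is close to the calibration error. The blue and turquoise trivets are still folded, so I hand in.

```bash
python3 -c "
from plant import bot
print(bot.close_job())"
```

```text
the job is handed in; nothing more can be done
None
```

I opened the lime-green trivet flat, set the sugar pot upright in the middle over its hinge, and handed the job in. The arm was clear of everything, and the clock read about 32 s of the 54 s allowed.

- **Trivet:** I pinched the bead, swung it over the half circle and let go. The last top view measures a flat 129.7 × 130.6 mm top.
- **Pot:** I lowered it in small steps until it touched at exactly the trivet-top height. The force readings I took stayed under 10 N. It stands upright about 2.5 mm from the measured trivet centre, which is close to the 2 mm calibration error.
- **Others:** The blue and turquoise trivets are still folded where they were.
- **Checks that disagreed:**
    - My estimates of the hinge position, from the bead and from the leaf outline, differed by up to 3 mm. I aimed between them.
    - The gripper read 51.4 mm on the 50 mm pot, but the pot lifted and stood normally.
    - One final top view was blocked by the arm, so I moved the arm aside and took it again.

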